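# Sort the gauging bench: pins, bushing and a blank from the chute

### The job

Sort the bench: lay both square-shank pins (the bright one and the black one) flat in the blue tray, stand the brass bushing on its flange in the yellow tray, and draw the lowest blank out of the red stack chute and lay it flat in the green tray. Draw the blank straight out of the slot, so that the two blanks above stay in the chute and settle down flat by one step. Set each part down on its tray's floor rather than dropping it, and do not push the dial gauge out of its place.

Things in the scene. Friction and masses are not known exactly. Their poses are not given: they have to be found in the camera images.
- pin_bright: Bright steel locating pin lying on the bench: 80 mm long along its x; square shank 22 x 22 mm over the rear 44 mm (x -40 to +4 mm), round nose 14 mm in diameter over the front 36 mm (x +4 to +40 mm). Origin at the middle of its length, on the axis (11 mm above what it lies on). About 0.2 kg. Its centre of mass is about 10 mm behind the origin, in the shank.
- pin_black: Black locating pin lying on the bench: 64 mm long along its x; square shank 22 x 22 mm over the rear 35 mm (x -32 to +3 mm), round nose 14 mm in diameter over the front 29 mm. Origin at the middle of its length, on the axis (11 mm above what it lies on). About 0.16 kg. Its centre of mass is about 8 mm behind the origin, in the shank.
- bushing: Brass flanged bushing standing upright on the bench: flange 46 mm in diameter and 6 mm thick at the bottom, barrel 36 mm in diameter above it, 28 mm tall in all. Origin at the centre of its underside, z up. About 0.15 kg.
- blank_low: The lowest aluminium blank in the chute: a flat bar stub 98 x 30 x 12 mm (x, y, z), its origin at its centre, its x along the chute's x. About 0.1 kg. Its -x end sticks about 30 mm out of the chute's slot, free at both sides and below, to be pinched across its 30 mm width.
- blank_top: The uppermost of the three like blanks (98 x 30 x 12 mm, origin at its centre) in the chute; seen from above in the chute's open top. A third blank, not listed, lies between it and the lowest one. Both stay in the chute; when the lowest one has gone they sink by 12 mm.
- chute: Red stack chute on a pillar, fixed. Origin on the bench under it. In its frame: floor at z 50 mm, x -24 to +98; side walls x -22 to +98, 47 mm over outsides, 35 between, top z 90; front wall outer face x -22, slot under it z 50 to 66; rear wall from x +86. Slot faces its -x, to the robot: draw the lowest blank along -x, about 70 mm to clear. Those above press only by their weight.
- tray_pins: Blue plastic tray, for the pins, fixed to the bench: 132 x 130 mm outside (x, y), 14 mm tall, walls and floor 5 mm thick, inside 122 x 120 mm. Origin at the centre of its underside; inner floor 5 mm above it.
- tray_bushings: Yellow plastic tray, for bushings, fixed; same size as the blue one: 132 x 130 mm outside (x, y), 14 mm tall, walls and floor 5 mm thick. Origin at the centre of its underside; inner floor 5 mm above it.
- tray_blanks: Green plastic tray, for blanks, fixed; same size as the blue one: 132 x 130 mm outside (x, y), 14 mm tall, walls and floor 5 mm thick. Origin at the centre of its underside; inner floor 5 mm above it.
- dial_gauge: Dial gauge on a dark steel foot (60 x 70 mm), 114 mm tall, standing loose beyond the trays. Origin at the centre of its underside. About 0.9 kg. A bystander, to be left where it is.
There are look-alikes about, which are no part of the job. What is shaped like the blank_low but purple is not meant.

How it is judged (in metres and radians):
At the end, for the whole second after the job is handed in: Both pins level in the blue tray, bushing upright in the yellow, lowest blank flat in the green: each on the floor (3 mm in height, 4 degrees), released, at rest. Top blank flat in the chute, one step (12 mm, within 4) lower, within 20 mm along it (x of pin_bright in the frame of tray_pins between -0.045 and 0.045 m and y of pin_bright in the frame of tray_pins between -0.05 and 0.05 m and z of pin_bright in the frame of tray_pins between 0.013 and 0.019 m and angle between the x axis of each of pin_bright, pin_black and the z axis of tray_pins, either way round above 1.5 rad and linear speed of each of pin_bright, pin_black, bushing, blank_low, blank_top below 0.01 m/s and x of pin_black in the frame of tray_pins between -0.045 and 0.045 m and y of pin_black in the frame of tray_pins between -0.05 and 0.05 m and z of pin_black in the frame of tray_pins between 0.013 and 0.019 m and x of bushing in the frame of tray_bushings between -0.045 and 0.045 m and y of bushing in the frame of tray_bushings between -0.05 and 0.05 m and z of bushing in the frame of tray_bushings between 0.002 and 0.008 m and angle between the z axis of bushing and the z axis of tray_bushings, either way round below 0.07 rad and angle between bushing's own z axis and vertical below 0.1 rad and x of blank_low in the frame of tray_blanks between -0.045 and 0.045 m and y of blank_low in the frame of tray_blanks between -0.05 and 0.05 m and z of blank_low in the frame of tray_blanks between 0.008 and 0.014 m and angle between the z axis of blank_low and the z axis of tray_blanks, either way round below 0.07 rad and z of blank_top in the frame of chute between 0.064 and 0.072 m and x of blank_top in the frame of chute between 0.015 and 0.055 m and angle between the z axis of blank_top and the z axis of chute, either way round below 0.08 rad); the robot touches nothing.
It fails at once if the dial gauge is moved by more than 15 mm or tipped (distance of dial_gauge from where it was at the start of the episode above 0.015 m or angle between dial_gauge's own z axis and vertical above 0.2 rad).
It fails at once if the top blank leaves its place in the chute (30 mm along, 15 mm across, or lifted by 12 mm) (x of blank_top in the frame of chute below 0.005 m or x of blank_top in the frame of chute above 0.065 m or y of blank_top in the frame of chute above 0.015 m or y of blank_top in the frame of chute below -0.015 m or z of blank_top in the frame of chute above 0.092 m).
It fails at once if a part falls freely onto bench or tray (faster than 0.8 m/s, a drop of more than about 3 cm) ((linear speed of pin_bright above 0.8 m/s and height (world z) of pin_bright below 0.045 m and contact force between each of the arm, the fingers and pin_bright below 0.05 N) or (linear speed of pin_black above 0.8 m/s and height (world z) of pin_black below 0.045 m and contact force between each of the arm, the fingers and pin_black below 0.05 N) or (linear speed of bushing above 0.8 m/s and height (world z) of bushing below 0.045 m and contact force between each of the arm, the fingers and bushing below 0.05 N) or (linear speed of blank_low above 0.8 m/s and height (world z) of blank_low below 0.045 m and contact force between each of the arm, the fingers and blank_low below 0.05 N)).
It also fails if it takes over 96 s, if anything falls off the work surface, if the arm or the gripper's body presses on something with over 40 N, if the wrist force passes 120 N, or if a joint passes its speed limit or range.

### The arm

A 6-joint arm with a two-finger parallel gripper is mounted at the origin on the work surface. World frame = base frame: x ahead of the robot, y to its left, z up, the work surface at z = 0. Lengths are in mm, angles in rad, forces in N, time in s.
With the tool pointing down it reaches from about 300 to 775 mm from the base axis. Payload 14.6 kg.
Tool frame: the origin (TCP) lies on the centre line of the jaws, within the pads' length; the fingertips stand 8 mm ahead of it and the grasp point (between the pads) lies 11 mm behind it; z points along the fingers, y is the line along which they close (so a half turn about z gives the same grasp; the last joint's range is limited). The gripper opens to 94 mm and grips with 3 to 60 N. Pads are 16 mm wide; open, the fingers measure 119 mm over their backs; the gripper's body (75 mm by 177 mm) begins 78 mm behind the grasp point.
Start: joints at [-1.397, 0.3, 1.521, -0, 1.321, -0.067], TCP at [131.157, -534.123, 189.246] pointing down, gripper open.
Joint ranges: [-3.03, 3.03], [-0.79, 2.21], [0.23, 2.52], [-1.04, 4.18], [0, 3.07], [-2.55, 2.55]. Speed limits (rad/s): [2.22, 2.22, 2.57, 3.14, 3.14, 3.14].

### API

Orientations are given as [roll, pitch, yaw] about the fixed x, y, z axes, in that order (R = Rz(yaw) Ry(pitch) Rx(roll)).
In Python, from cell import manip gives the robot as it stands.
- The arm moves only by the tool jog_arm, never from a script. Its argument "rows" is one flat list of numbers, 7 for each row, row after row: the shift along the world's x, y, z in cm, then the turn, a rotation vector about the world's x, y, z in rad, then the closure, from 0 (fully open) to 1 (shut). In form: [dx, dy, dz, rx, ry, rz, fingers, dx, dy, dz, rx, ry, rz, fingers, ...]. A call has 1 to 20 rows; each row shifts and turns the commanded pose from where the row before left it; what a row does not reach is not made up. A row lasts 1/12 s, in which the tool goes at most 41.7 mm and 7.16 degrees, less where a joint would pass 70% of its speed; a pose out of reach is approached as far as the arm can. A call with a gripper value outside its range is refused whole. The fingers move at their own pace and stop on an object; "newtons" is the grip in N (left out, the last holds). Time passes only in rows, so rows that do not move let the fingers close. It gives the time, the measured TCP pose, the force, the opening and the grip force at its end, in the units of the state.
- manip.read_state(): the state, without advancing time (a new reading comes with each control period).
- manip.camera(name): name is "side" or "top" or "wrist"; returns (picture, depth): 480x640x3 uint8, blue, green, red; 480x640 float32, mm along the optical axis (not along the pixel's ray), 0 where there is no reading.
- manip.camera_model(name): a dict with "K" (3x3 intrinsics, pixels), "R" (3x3) and "t" (3): a world point X has camera coordinates R X + t. Camera axes: x right, y down, z forward; pixel columns grow to the right and rows downward; lengths in mm; the calibration is good to about 2 mm. A picture is of the moment at which its call begins: read the wrist's pose just before it. camera_model takes no time and is no camera call; for the wrist camera it gives the pose at the moment of the call.
- manip.sign_off(): hands the job in; it is judged then, once.
The state is a dict: "clock": time; "joints": joint angles; "qd": joint speeds; "effort": joint torques, N m; "eef_pos": TCP position; "eef_rot": TCP orientation; "wrist_force": force on the tool from outside, world axes, zero at the start; "moment": the same for the moment, N m; "finger_gap": finger opening in mm; "finger_force": force on a finger pad.
Only numpy, scipy, OpenCV 4.12 (cv2) and the standard library are available. Lean on these libraries where they do the work, as an engineer would, in place of code of your own. Each camera call takes 0.05 s, during which the arm holds its last target. There are 200 camera calls.

## Working session

There is one attempt and no reset: what is moved stays moved. The work goes in short steps, Python scripts to look and compute and a tool call to move; the robot and the scene stay as the last step left them, time stands still between calls to the robot, and variables do not carry over. Pictures are saved under pics/ and viewed, at most 14 in all, crops included, and the job is handed in when it is done.

Besides the shell and the picture viewer there is one more tool, called after "Request:" as name(argument=value, ...) on one line, values as JSON. jog_arm: Moves the arm, as the interface text tells. Its arguments: {"type":"object","properties":{"rows":{"type":"array"},"newtons":{"type":"number"}},"required":["rows"]}

```bash
ls; mkdir -p pics; python3 - <<'E'
from cell import manip
import cv2,numpy as np
for n in("top","side"):
    p,d=manip.camera(n); cv2.imwrite(f"pics/{n}0.png",p); np.save(f"{n}0.npy",d)
    m=manip.camera_model(n); print(n,np.round(m["K"],1).tolist(),np.round(m["R"],3).tolist(),np.round(m["t"],1).tolist())
print(manip.read_state())
E
```

```text
pics
top [[458.5, 0.0, 320.6], [0.0, 458.5, 243.2], [0.0, 0.0, 1.0]] [[-0.007, -0.999, 0.031], [-0.991, 0.003, -0.135], [0.135, -0.032, -0.99]] [-115.2, 541.1, 975.4]
side [[449.4, 0.0, 320.8], [0.0, 449.4, 236.5], [0.0, 0.0, 1.0]] [[0.975, -0.223, 0.007], [-0.164, -0.738, -0.655], [0.152, 0.637, -0.756]] [-553.4, 62.6, 949.7]
{'clock': 0.1, 'joints': array([-1.39662029e+00,  3.00393185e-01,  1.52152642e+00,  2.82834800e-06,
        1.32069663e+00, -6.66144736e-02]), 'qd': array([ 0.00205366, -0.00074987, -0.00066237, -0.00175908, -0.00047659,
       -0.00196817]), 'effort': array([ 2.63759590e-03, -5.32641613e+01, -3.53283370e+01,  7.09638395e-02,
        2.33966054e-02, -5.38238783e-05]), 'eef_pos': array([ 131.10470561, -533.88357221,  188.7521983 ]), 'eef_rot': array([-3.14057153e+00, -7.08683321e-05,  2.40789773e-01]), 'wrist_force': array([-0.13543796,  1.17274991, -0.05297912]), 'moment': array([ 0.00743829, -0.00651548, -0.0048023 ]), 'finger_force': 0.0, 'finger_gap': 94.27995735613854}
```

View pics/top0.png

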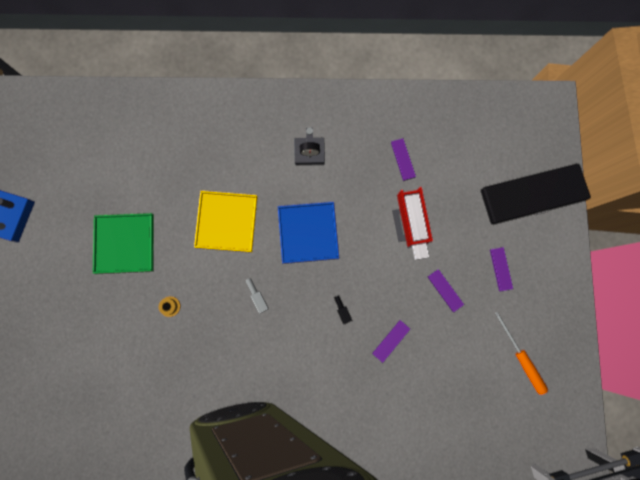

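View pics/side0.png

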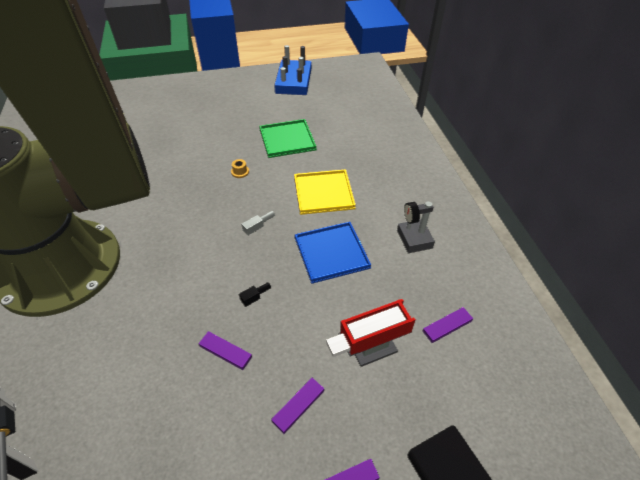

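Top view: bright pin (257,296), black pin (343,310), bushing (169,307), blank's white end (420,252) in the red chute (415,217), green tray (124,243), yellow (226,221), blue (308,232), gauge (310,150).
Possible confusions: the purple bars (403,160), (445,290), (501,270) and (391,341) for the blank; the screwdriver blade (508,335) for the bright pin; the black box (535,195) for the black pin; the blue holder (5,215) for the blue tray. By shape and colour I choose the first set.

```bash
cat > h.py <<'E'
import cv2,numpy as np
from cell import manip
def ray(m,uv):
    uv=np.atleast_2d(np.asarray(uv,float)); K,R,t=(np.array(m[k],float) for k in "KRt")
    d=np.c_[(uv-K[:2,2])/[K[0,0],K[1,1]],np.ones(len(uv))]@R
    return -R.T@t,d            # d has unit depth along the optical axis
def plane(m,uv,z):
    c,d=ray(m,uv); return c+d*((z-c[2])/d[:,2])[:,None]
def cloud(m,depth,mask):
    v,u=np.nonzero(mask&(depth>0)); c,d=ray(m,np.c_[u,v]); return c+d*depth[v,u][:,None]
def tri(m1,a,m2,b):
    c1,d1=ray(m1,a);c2,d2=ray(m2,b);d1,d2=d1[0],d2[0]
    s=np.linalg.lstsq(np.c_[d1,-d2],c2-c1,rcond=None)[0]
    p,q=c1+s[0]*d1,c2+s[1]*d2; return (p+q)/2,np.linalg.norm(p-q)
def blob(mask,near,box=60):
    k=np.zeros(mask.shape,bool);u,v=near;k[max(0,v-box):v+box,max(0,u-box):u+box]=1
    n,l,s,c=cv2.connectedComponentsWithStats((mask&k).astype(np.uint8))
    ok=[i for i in range(1,n) if s[i,4]>25]
    i=min(ok,key=lambda i:np.hypot(*(c[i]-near))-.01*s[i,4]); return l==i,c[i],s[i,4]
def hsv(p):
    return [c.astype(int) for c in cv2.split(cv2.cvtColor(p,cv2.COLOR_BGR2HSV))]
def masks(p):
    h,s,v=hsv(p)
    return dict(blue=(h>100)&(h<125)&(s>150)&(v>60),yellow=(h>20)&(h<33)&(s>180)&(v>120),green=(h>50)&(h<75)&(s>120),
     brass=(h>10)&(h<30)&(s>100)&(v>60),white=(s<40)&(v>170),bright=(s<40)&(v>125),black=(v<50),red=((h<8)|(h>172))&(s>150)&(v>60))
E
python3 - <<'E'
from h import *
near={'blue':((308,232),(332,251)),'yellow':((226,221),(325,192)),'green':((124,243),(288,138)),'brass':((169,307),(240,168)),
'bright':((257,296),(257,221)),'black':((343,310),(254,294)),'white':((415,215),(375,325)),'red':((415,217),(378,325))}
M={}
for i,n in enumerate(("top","side")):
    p=cv2.imread(f"pics/{n}0.png");d=np.load(n+"0.npy");m=manip.camera_model(n);M[n]=m
    for k,uv in near.items():
        b,c,a=blob(masks(p)[k],uv[i],box=45)
        P=cloud(m,d,b); 
        zs=np.percentile(P[:,2],[5,50,95]); T=P[P[:,2]>zs[2]-6]
        hull=np.argwhere(b)[:,::-1]
        print(n,k,a,np.round(c),'z',np.round(zs),'mean',np.round(P.mean(0)),'rect',[np.round(x,1) for x in cv2.minAreaRect(P[:,:2].astype(np.float32))])
E
```

```text
top blue 3195 [308. 232.] z [ 3.  6. 15.] mean [571. -90.   7.] rect [array([569.9, -89.9]), array([130.8, 128.1]), np.float64(4.8)]
top yellow 3279 [225. 221.] z [ 3.  6. 15.] mean [597.  98.   7.] rect [array([596.1,  96.9]), array([130.4, 131.9]), np.float64(85.5)]
top green 3438 [123. 243.] z [ 3.  6. 15.] mean [547. 327.   7.] rect [array([546.7, 324.4]), array([132.1, 131.1]), np.float64(2.1)]
top brass 317 [170. 306.] z [ 4. 27. 31.] mean [405. 213.  20.] rect [array([406.2, 215.6]), array([46. , 40.6]), np.float64(20.4)]
top bright 277 [256. 298.] z [-0. 21. 25.] mean [422.  26.  19.] rect [array([429.6,  29.3]), array([83.5, 25.1]), np.float64(26.6)]
top black 191 [342. 311.] z [15. 22. 25.] mean [ 392. -166.   21.] rect [array([ 396.4, -163.9]), array([59.7, 19.4]), np.float64(23.5)]
top white 631 [416. 217.] z [84. 86. 89.] mean [ 590. -320.   86.] rect [array([ 590.5, -320.9]), array([96.3, 30.7]), np.float64(9.5)]
top red 598 [412. 217.] z [59. 89. 93.] mean [ 591. -313.   83.] rect [array([ 592.6, -319.6]), array([119.2,  47.9]), np.float64(9.8)]
side blue 2995 [332. 25
[... 369 characters left out ...]
float64(1.9)]
side brass 254 [239. 169.] z [ 4. 20. 30.] mean [405. 210.  18.] rect [array([412.6, 226.7]), array([68.9, 44.1]), np.float64(52.0)]
side bright 7544 [255. 221.] z [-2.  1.  3.] mean [421.  43.   1.] rect [array([426.3,  53.9]), array([315.3, 206.4]), np.float64(85.8)]
side black 328 [253. 294.] z [ 7. 20. 24.] mean [ 391. -172.   18.] rect [array([ 396.6, -168.2]), array([63.4, 22.7]), np.float64(16.3)]
side white 865 [376. 322.] z [84. 86. 88.] mean [ 591. -322.   86.] rect [array([ 592.2, -320.8]), array([100.3,  30.9]), np.float64(10.1)]
side red 1348 [378. 329.] z [53. 86. 91.] mean [ 591. -331.   79.] rect [array([ 612.1, -313.9]), array([167.1,  69.6]), np.float64(21.1)]
```

```bash
python3 - <<'E'
import cv2,numpy as np
p=cv2.imread("pics/top0.png")
r=[(140,270),(230,265),(320,280),(380,180)]
cv2.imwrite("pics/crops.png",np.hstack([cv2.resize(p[v:v+75 if u<380 else v+90,u:u+60],(200,280),interpolation=cv2.INTER_CUBIC) for u,v in r]))
E
```

```text
(no output)
```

View pics/crops.png

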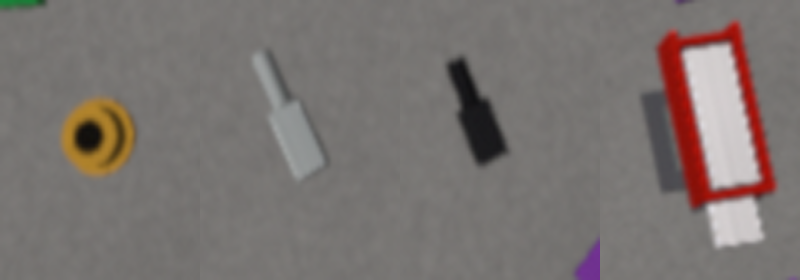

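The crop confirms it: brass flanged bushing, bright pin and black pin (both noses up-right in the picture), and the white blank's end below the chute's front wall. Going to hover over the black pin.

Request:
jog_arm(rows=[1.78,2.63,0,0,0,0.012,0,1.78,2.63,0,0,0,0.012,0,1.78,2.63,0,0,0,0.012,0,1.78,2.63,0,0,0,0.012,0,1.78,2.63,0,0,0,0.012,0,1.78,2.63,0,0,0,0.012,0,1.78,2.63,0,0,0,0.012,0,1.78,2.63,0,0,0,0.012,0,1.78,2.63,0,0,0,0.012,0,1.78,2.63,0,0,0,0.012,0,1.78,2.63,0,0,0,0.012,0,1.78,2.63,0,0,0,0.012,0,1.78,2.63,0,0,0,0.012,0,1.78,2.63,0,0,0,0.012,0,0,0,0,0,0,0,0,0,0,0,0,0,0,0])

```text
clock: 1.43
eef_pos: [380.7, -164.9, 189.0]
eef_rot: [-3.141, 0.0, 0.412]
wrist_force: [0.1, 0.4, -0.0]
finger_gap: 94.3
finger_force: 0.0
```

```bash
cat > w.py <<'E'
import sys
from h import *
def shot(name=None):
    s=manip.read_state(); m=manip.camera_model("wrist"); p,d=manip.camera("wrist")
    if name: cv2.imwrite(f"pics/{name}.png",p)
    print('tcp',np.round(s['eef_pos'],1),'rot',np.round(s['eef_rot'],4),'gap',round(s['finger_gap'],1),'t',s['clock'])
    return s,m,p,d
E
python3 - <<'E'
from w import *
s,m,p,d=shot("w1"); np.save("w1.npy",d)
print(-m["R"].T@m["t"],m["R"].tolist(),m["K"].tolist())
for n in [(392,-166,22),(422,26,22)]:
    q=m["K"]@(m["R"]@np.array(n)+m["t"]);print(q[:2]/q[2])
E
```

```text
tcp [ 380.7 -164.9  189. ] rot [-3.1412e+00  3.0000e-04  4.1160e-01] gap 94.3 t 1.4333
[ 448.72641068 -135.66614012  384.48848851] [[0.4010761571930405, -0.9160445944981436, 0.00046585619751208016], [-0.8848844677535986, -0.38730155807451, 0.25879911483907475], [-0.23689110337810346, -0.10421038337800162, -0.965931054028452]] [[391.40193314597644, 0.0, 317.89457060057606], [0.0, 391.40193314597644, 241.55591233255288], [0.0, 0.0, 1.0]]
[323.08855659 207.54575333]
[134.67456252  88.53742973]
```

View pics/w1.png

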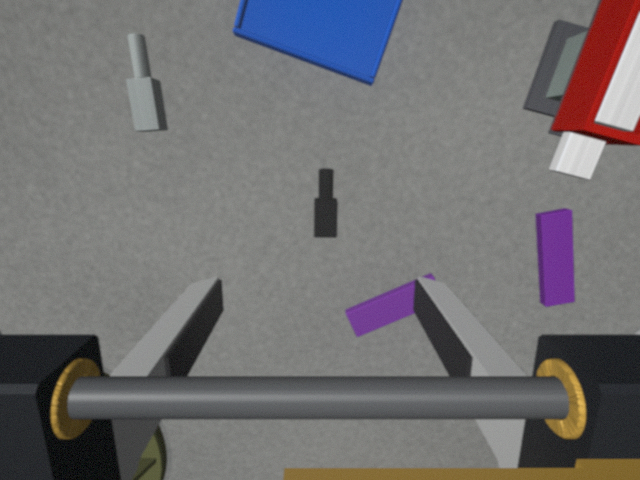

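The wrist view shows the black pin at (325,205), bright pin at (145,85), and the blank's end at (578,155) below the red wall.

```bash
cat > meas.py <<'E'
from h import *
def pin(m,mask,L,ztop=22):
    v,u=np.nonzero(mask); P=plane(m,np.c_[u,v],ztop)[:,:2]
    c,(a,b),ang=cv2.minAreaRect(P.astype(np.float32)); 
    th=np.radians(ang if a>b else ang+90); e=np.array([np.cos(th),np.sin(th)])
    if e[0]<0: e=-e
    n=np.array([-e[1],e[0]]); x=P@e; y=P@n; r=x<x.min()+.4*L
    # shank axis from row mid-points
    bins=np.arange(x.min()+3,x.min()+.45*L,3); mid=[]
    for q in bins:
        k=abs(x-q)<2
        if k.sum()>3: mid.append((q,(y[k].min()+y[k].max())/2,np.ptp(y[k])))
    mid=np.array(mid); s,o=np.polyfit(mid[:,0],mid[:,1],1)
    xc=x.min()+L/2
    return e*xc+n*(s*xc+o), np.arctan2(e[1],e[0])+np.arctan(s), np.ptp(x), np.median(mid[:,2]), e*x.min()+n*np.median(y[r])
E
python3 - <<'E'
from w import *; from meas import *
p=cv2.imread("pics/w1.png"); d=np.load("w1.npy"); m=manip.camera_model("wrist"); tp=cv2.imread("pics/top0.png"); tm=manip.camera_model("top"); td=np.load("top0.npy")
h,s,v=hsv(p); H,S,V=hsv(tp)
print(p[90,145],p[205,325],p[155,578],p[60,300],tp[296,257],tp[296,275])
for nm,L,mk,near,mt,nt in[("black",64,v<60,(325,205),V<50,(343,310)),("bright",80,v>135,(145,85),V>135,(257,296))]:
    for M,K,N in((m,mk,near),(tm,mt,nt)):
        b,c,a=blob(K,N,45); r=pin(M,b,L); print(nm,a,np.round(c,1),np.round(r[0],1),round(r[1],3),np.round(r[2:4],1),np.round(r[4],1))
        if M is m: c1=c
        else: print(' tri',tri(m,c1,tm,c))
    P=cloud(m,d,blob(mk,near,45)[0]); print(' depth z',np.percentile(P[:,2],[10,50,90]))
b,c,a=blob((v>150)&(s<40),(578,155),32); P=cloud(m,d,b); print("blank",a,c,np.percentile(P[:,2],[10,50,90]),cv2.minAreaRect(plane(m,np.argwhere(b)[:,::-1],62)[:,:2].astype(np.float32)))
E
```

```text
[154 155 147] [46 43 44] [208 208 207] [112  99  97] [149 148 145] [114 116 118]
black 1113 [325.4 206.8] [ 396.5 -166.9] 0.406 [63.1 19. ] [ 367.1 -179.6]
black 191 [342.5 310.7] [ 398.3 -163.2] 0.405 [59.9 17.7] [ 368.9 -175.8]
 tri (array([ 392.36286284, -167.51326427,   17.69277554]), np.float64(2.8042640661036593))
 depth z [16.46932461 21.57963321 22.90013397]
bright 1555 [139.8  94.1] [428.6  24.9] 0.485 [72.4 20.9] [393.2   6.3]
bright 231 [256.1 298.5] [429.   28.6] 0.477 [79.  19.4] [393.1  10.9]
 tri (array([419.43328691,  25.45988615,   9.45547506]), np.float64(2.4255906240554883))
 depth z [16.90063659 21.61037878 22.75734184]
blank 1795 [576.84512535 154.80278552] [56.32510917 62.07288297 63.12753665] ((518.598876953125, -333.65301513671875), (31.27342414855957, 37.029571533203125), 9.835052490234375)
```

Request:
jog_arm(rows=[0.2,-0.2,-2.5,0,0,0,0,0.1,-0.1,-2.5,0,0,0,0,0.1,-0.1,-2.5,0,0,0,0.3,0.1,-0.1,-2.5,0,0,0,0.3,0.1,-0.1,-2.5,0,0,0,0.3,0,0,-2.0,0,0,0,0.3,0,0,-1.5,0,0,0,0.3,0,0,-1.0,0,0,0,0.3,0,0,-0.7,0,0,0,0.3,0,0,0,0,0,0,1,0,0,0,0,0,0,1,0,0,0,0,0,0,1,0,0,0,0,0,0,1,0,0,0,0,0,0,1,0,0,0,0,0,0,1], newtons=40)

```text
clock: 2.73
eef_pos: [386.6, -172.0, 12.6]
eef_rot: [3.141, -0.0, 0.409]
wrist_force: [-0.6, 0.2, 0.1]
finger_gap: 29.1
finger_force: 0.0
```

Request:
jog_arm(rows=[0,0,0,0,0,0,1,0,0,0,0,0,0,1,0,0,0,0,0,0,1,0,0,0,0,0,0,1,0,0,1,0,0,0,1,0,0,2,0,0,0,1,0,0,2,0,0,0,1,0,0,2,0,0,0,1])

```text
clock: 3.4
eef_pos: [386.2, -171.8, 83.0]
eef_rot: [-3.141, 0.0, 0.409]
wrist_force: [-0.1, 0.6, 0.3]
finger_gap: 0.7
finger_force: 0.0
```

```bash
python3 - <<'E'
from w import *
s,m,p,d=shot("w2")
p2,_=manip.camera("side"); cv2.imwrite("pics/s2.png",np.hstack([cv2.resize(p,(400,300)),cv2.resize(p2[200:380,140:380],(400,300))]))
E
```

```text
tcp [ 386.2 -171.8   83. ] rot [-3.1411e+00  4.0000e-04  4.0890e-01] gap 0.7 t 3.4
```

View pics/s2.png

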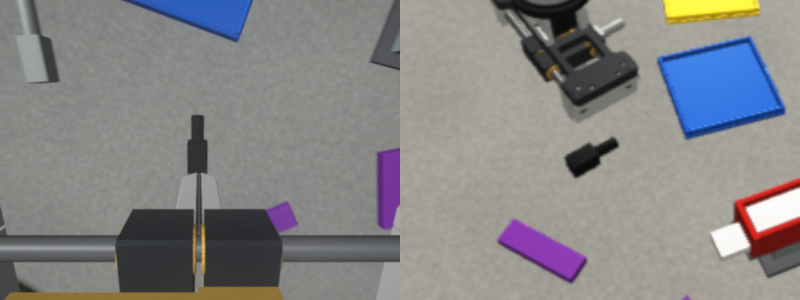

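The pin lies free and seemingly unmoved, with the closed fingers just behind it (198,160 in the left half); re-measuring.

```bash
python3 - <<'E'
from w import *; from meas import *
m=manip.camera_model("wrist");p=cv2.imread("pics/w2.png")
s=manip.read_state()
t=s['eef_pos']; 
for dz in(-8,0,11):
    q=m["K"]@(m["R"]@(t-[0,0,-dz] if 0 else t+[0,0,dz])+m["t"]);print(dz,q[:2]/q[2])
h,_,v=hsv(p);k=(v<60);k[292:]=0
b,c,a=blob(k,(315,240),50);print(a,c,[np.round(x,3) for x in pin(m,b,64)])
for n in("top","side"):
    P,_=manip.camera(n);M=manip.camera_model(n);_,_,V=hsv(P);cv2.imwrite(f"pics/{n}2.png",P)
    b,c2,a=blob(V<50,(343,308) if n=="top" else (254,294),22);print(n,a,c2,[np.round(x,3) for x in pin(M,b,64)])
    print(tri(m,c,M,c2))
E
```

```text
-8 [316.77293164 275.84151036]
0 [316.79874548 280.96650342]
11 [316.83754328 288.66928657]
2123 [315.55063589 237.65237871] [array([ 398.485, -167.257]), np.float64(0.394), np.float64(60.251), np.float64(19.918), array([ 368.9  , -179.456])]Traceback (most recent call last):
  File "<stdin>", line 11, in <module>
  File "h.py", line 19, in blob
    i=min(ok,key=lambda i:np.hypot(*(c[i]-near))-.01*s[i,4]); return l==i,c[i],s[i,4]
ValueError: min() iterable argument is empty
```

Request:
jog_arm(rows=[0,0,0,0,0,0,0.5,0,0,0,0,0,0,0.5,0,0,0,0,0,0,0.5,0,0,0,0,0,0,0.5,0,0,0,0,0,0,0.5,0,0,0,0,0,0,0.5,0,0,0,0,0,0,0.5,0,0,-2,0,0,0,0.5,0,0,-2,0,0,0,0.5,0,0,-2,0,0,0,0.5,0,0,-1,0,0,0,0.5,0,0,-0.35,0,0,0,0.5,0,0,0,0,0,0,1,0,0,0,0,0,0,1,0,0,0,0,0,0,1,0,0,0,0,0,0,1,0,0,0,0,0,0,1,0,0,0,0,0,0,1], newtons=40)

```text
clock: 5.05
eef_pos: [386.6, -172.0, 9.1]
eef_rot: [3.141, -0.0, 0.409]
wrist_force: [0.1, 0.6, -0.1]
finger_gap: 10.6
finger_force: 0.0
```

```bash
python3 - <<'E'
from w import *
s,m,p,d=shot("w3")
p2,_=manip.camera("side"); cv2.imwrite("pics/s3.png",np.hstack([p[160:400,200:440],cv2.resize(p2[220:340,180:320],(280,240),interpolation=cv2.INTER_CUBIC)]))
P=cloud(m,d,(hsv(p)[2]<60)&(np.mgrid[:480,:640][0]<330)&(abs(np.mgrid[:480,:640][1]-320)<60)); print(np.percentile(P,[2,50,98],axis=0))
E
```

```text
tcp [ 386.6 -172.     9.1] rot [ 3.141e+00 -5.000e-04  4.088e-01] gap 10.6 t 5.05
[[ 370.17373533 -181.39056052   12.3990182 ]
 [ 396.35249018 -166.05385781   21.37121107]
 [ 425.13085352 -151.69914222   67.51622722]]
```

View pics/s3.png

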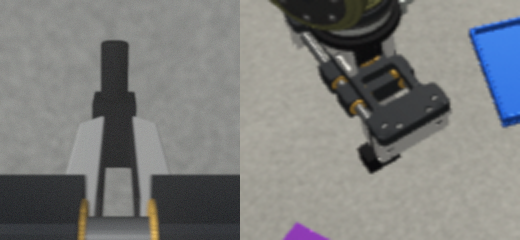

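```bash
python3 - <<'E'
from w import *
s,m,p,d=shot("w4"); print(s['finger_gap'],s['finger_force'],s['wrist_force'])
c,dd=ray(m,[(0,0)])
for uv in [(318,215),(318,240),(318,262),(318,290),(318,318),(300,262),(298,285),(290,285),(285,300),(283,320),(340,285),(350,300),(355,320),(420,240),(250,280),(330,300),(305,300)]:
    c,r=ray(m,[uv]); z=d[uv[1],uv[0]]; print(uv,p[uv[1],uv[0]],np.round(c+r[0]*z,1))
E
```

```text
tcp [ 386.5 -172.     8.9] rot [ 3.1413e+00 -2.0000e-04  4.0880e-01] gap 2.8 t 5.15
2.8173199076280877 0.0 [ 0.11180625 -0.09499443 -0.17953181]
(318, 215) [51 49 51] [ 420.8 -157.7   17. ]
(318, 240) [49 46 46] [ 409.3 -162.7   17. ]
(318, 262) [46 43 43] [ 399.6 -167.    19.6]
(318, 290) [51 46 48] [ 387.1 -172.4   22.8]
(318, 318) [44 44 44] [ 372.9 -178.5   22.2]
(300, 262) [45 46 41] [ 396.8 -158.6   22. ]
(298, 285) [155 156 155] [ 390.8 -160.8   36.4]
(290, 285) [158 160 159] [ 389.8 -157.3   37.6]
(285, 300) [155 158 157] [ 365.5 -161.5   -0.7]
(283, 320) [156 157 154] [ 389.2 -157.2   71.8]
(340, 285) [154 154 155] [ 398.8 -178.2   37.4]
(350, 300) [135 136 137] [ 380.3 -195.    -0. ]
(355, 320) [130 132 130] [ 370.5 -202.6    0.7]
(420, 240) [132 136 134] [ 4.271e+02 -2.152e+02 -2.000e-01]
(250, 280) [140 141 140] [ 3.692e+02 -1.391e+02  3.000e-01]
(330, 300) [158 158 156] [ 396.8 -173.5   54.5]
(305, 300) [154 154 154] [ 391.9 -164.3   52.7]
```

```bash
python3 - <<'E'
from w import *
d=np.load("w1.npy");p=cv2.imread("pics/w1.png")
from scipy.spatial.transform import Rotation as Ro
K=np.array(manip.camera_model("wrist")["K"]); R=np.array([[0.4010761571930405,-0.9160445944981436,0.00046585619751208016],[-0.8848844677535986,-0.38730155807451,0.25879911483907475],[-0.23689110337810346,-0.10421038337800162,-0.965931054028452]])
c0=np.array([448.72641068,-135.66614012,384.48848851]); m=dict(K=K,R=R,t=-R@c0)
T=Ro.from_euler("xyz",[-3.1412,.0003,.4116]).as_matrix(); tcp=np.array([380.7,-164.9,189.])
k=np.zeros(d.shape,bool);k[270:345,100:540]=1; k&=(d>0)&(d<330)
v,u=np.nonzero(k);c,r=ray(m,np.c_[u,v]);P=(c+r*d[v,u][:,None]-tcp)@T
for sgn in(-1,1):
    Q=P[sgn*P[:,1]>0]; i=np.argsort(-Q[:,2])[:8]; print(np.round(Q[i],1).tolist(), np.round(np.percentile(Q[:,2],[50,95,99]),1))
E
```

```text
[[3.7, -47.0, -15.5], [-3.0, -46.8, -15.9], [-3.4, -46.7, -16.2], [1.9, -46.9, -16.3], [7.2, -47.5, -16.4], [8.2, -49.8, -16.5], [7.2, -47.0, -16.5], [4.7, -46.6, -16.6]] [-53.3 -22.5 -17.8]
[[-2.7, 47.8, -15.1], [7.2, 47.8, -16.2], [5.6, 47.4, -16.3], [-2.7, 47.5, -16.4], [7.2, 48.3, -16.4], [3.6, 47.5, -16.5], [4.2, 47.5, -16.5], [-4.7, 47.5, -16.6]] [-53.7 -22.4 -17.9]
```

The wrist depth shows that the fingertips really stand about 16 mm behind the reported TCP, not 8 mm ahead as the text says. So the fingers closed just above the pin. I'll use tip z = TCP z + 16 and check it by going down carefully.

Request:
jog_arm(rows=[0,0,0,0,0,0,0.5,0,0,0,0,0,0,0.5,0,0,0,0,0,0,0.5,0,0,0,0,0,0,0.5,0,0,0,0,0,0,0.5,0,0,0,0,0,0,0.5,0,0,0,0,0,0,0.5,0,0,0,0,0,0,0.5,0,0,-0.5,0,0,0,0.5,0,0,-0.5,0,0,0,0.5,0,0,-0.5,0,0,0,0.5,0,0,-0.4,0,0,0,0.5,0,0,-0.2,0,0,0,0.5,0,0,0,0,0,0,1,0,0,0,0,0,0,1,0,0,0,0,0,0,1,0,0,0,0,0,0,1,0,0,0,0,0,0,1,0,0,0,0,0,0,1,0,0,0,0,0,0,1], newtons=40)

```text
clock: 6.87
eef_pos: [386.4, -171.9, -12.1]
eef_rot: [3.141, -0.0, 0.409]
wrist_force: [-0.9, 0.5, 2.6]
finger_gap: 22.0
finger_force: 40.0
```

Request:
jog_arm(rows=[0,0,1.5,0,0,0,1,0,0,2.5,0,0,0,1,0,0,2,0,0,0,1,2.18,0.69,0,0,0,-0.0406,1,2.18,0.69,0,0,0,-0.0406,1,2.18,0.69,0,0,0,-0.0406,1,2.18,0.69,0,0,0,-0.0406,1,2.18,0.69,0,0,0,-0.0406,1,2.18,0.69,0,0,0,-0.0406,1,2.18,0.69,0,0,0,-0.0406,1,2.18,0.69,0,0,0,-0.0406,1,0,0,-2,0,0,0,1,0,0,-1.8,0,0,0,1,0,0,-0.8,0,0,0,1,0,0,-0.4,0,0,0,1,0,0,0,0,0,0,1,0,0,0,0,0,0,1])

```text
clock: 8.28
eef_pos: [561.0, -116.9, -1.6]
eef_rot: [3.141, -0.001, 0.084]
wrist_force: [-0.4, -0.1, -2.3]
finger_gap: 21.4
finger_force: 40.0
```

Request:
jog_arm(rows=[0,0,-0.3,0,0,0,1,0,0,-0.2,0,0,0,1,0,0,0,0,0,0,1,0,0,0,0,0,0,1])

```text
clock: 8.62
eef_pos: [560.8, -116.8, -7.0]
eef_rot: [3.142, -0.0, 0.084]
wrist_force: [-0.4, -0.1, -1.2]
finger_gap: 21.6
finger_force: 40.0
```

Request:
jog_arm(rows=[0,0,0,0,0,0,0.62,0,0,0,0,0,0,0.62,0,0,0,0,0,0,0.62,0,0,1,0,0,0,0.62,0,0,2.5,0,0,0,0.55,0,0,3.2,0,0,0,0.5,-2.4,2.2,1,0,0,0.065,0.5,-2.4,2.2,1,0,0,0.065,0.5,-2.4,2.2,1,0,0,0.065,0.5,-2.4,2.2,1,0,0,0.065,0.5,-2.4,2.2,1,0,0,0.065,0.5,-2.4,2.2,1,0,0,0.065,0.5,0,0,0,0,0,0,0.4,0,0,0,0,0,0,0.4])

```text
clock: 9.78
eef_pos: [416.8, 15.9, 121.2]
eef_rot: [3.14, -0.002, 0.475]
wrist_force: [0.5, 0.5, 0.1]
finger_gap: 55.2
finger_force: 0.0
```

```bash
python3 - <<'E'
from w import *; from meas import *
s,m,p,d=shot("w5"); h,S,v=hsv(p)
q=m["K"]@(m["R"]@np.array([428,26,20])+m["t"]);q=(q[:2]/q[2]).astype(int);print(q)
k=(v>138)&(S<40); k=cv2.morphologyEx(k.astype(np.uint8),cv2.MORPH_OPEN,np.ones((3,3)))>0
P=cloud(m,d,np.ones_like(k));
b=np.zeros_like(k);vv,uu=np.nonzero(d>0);b[vv,uu]=(P[:,2]>6)&(P[:,2]<30)&(np.hypot(P[:,0]-425,P[:,1]-26)<60)
n,c,a=blob(b,tuple(q),100);print(a,c,[np.round(x,3) for x in pin(m,n,80)])
Z=cloud(m,d,n);print(np.percentile(Z[:,2],[10,50,90]))
# colour-only check
n2,c2,a2=blob(k&(np.mgrid[:480,:640][0]<275),tuple(q),100);print(a2,c2,[np.round(x,3) for x in pin(m,n2,80)])
# black pin in tray
q=m["K"]@(m["R"]@np.array([572,-116,16])+m["t"]);print(q[:2]/q[2])
tp,td=manip.camera("top");tm=manip.camera_model("top");V=hsv(tp)[2]
b,c,a=blob(V<50,(325,232),25);Q=cloud(tm,td,b);print("black",a,c,[np.round(x,2) for x in pin(tm,b,64,27)],np.percentile(Q[:,2],[10,50,90]))
E
```

```text
tcp [416.8  15.9 121.2] rot [ 3.1401e+00 -2.4000e-03  4.7550e-01] gap 55.2 t 9.7833
[311 216]
2450 [313.4155102  220.11469388] [array([429.134,  25.235]), np.float64(0.474), np.float64(80.261), np.float64(21.105), array([393.609,   6.849])]
[15.41151575 21.50454909 22.7707027 ]
2322 [311.26658053 223.12661499] [array([427.143,  25.252]), np.float64(0.489), np.float64(82.232), np.float64(22.072), array([392.4  ,   5.378])]
[570.94042336 132.34226893]
black 150 [319.27333333 232.79333333] [array([ 574.57, -115.24]), np.float64(0.04), np.float64(56.86), np.float64(15.69), array([ 542.56, -116.99])] [22.70099772 26.8670175  29.92556312]
```

Request:
jog_arm(rows=[0.1,0.2,-2.5,0,0,0,0.4,0.03,0.18,-2.5,0,0,0,0.4,0,0,-2.5,0,0,0,0.4,0,0,-2.5,0,0,0,0.4,0,0,-1.5,0,0,0,0.4,0,0,-1.0,0,0,0,0.4,0,0,-0.6,0,0,0,0.4,0,0,-0.2,0,0,0,0.4,0,0,0,0,0,0,1,0,0,0,0,0,0,1,0,0,0,0,0,0,1,0,0,0,0,0,0,1,0,0,0,0,0,0,1,0,0,0,0,0,0,1,0,0,0,0,0,0,1,0,0,0,0,0,0,1,0,0,0,0,0,0,1], newtons=40)

```text
clock: 11.3
eef_pos: [418.2, 19.1, -12.9]
eef_rot: [3.141, -0.0, 0.474]
wrist_force: [-0.4, 0.0, 6.4]
finger_gap: 21.5
finger_force: 40.0
```

Request:
jog_arm(rows=[0,0,1.5,0,0,0,1,0,0,2.5,0,0,0,1,0,0,2,0,0,0,1,1.72,-1.02,0,0,0,-0.0488,1,1.72,-1.02,0,0,0,-0.0488,1,1.72,-1.02,0,0,0,-0.0488,1,1.72,-1.02,0,0,0,-0.0488,1,1.72,-1.02,0,0,0,-0.0488,1,1.72,-1.02,0,0,0,-0.0488,1,1.72,-1.02,0,0,0,-0.0488,1,1.72,-1.02,0,0,0,-0.0488,1,0,0,-2,0,0,0,1,0,0,-1.7,0,0,0,1,0,0,-0.8,0,0,0,1,0,0,-0.4,0,0,0,1,0,0,-0.3,0,0,0,1,0,0,0,0,0,0,1,0,0,0,0,0,0,1])

```text
clock: 12.8
eef_pos: [556.0, -62.5, -4.5]
eef_rot: [3.141, -0.001, 0.084]
wrist_force: [0.4, 0.3, -2.8]
finger_gap: 21.7
finger_force: 40.0
```

Request:
jog_arm(rows=[0,0,-0.2,0,0,0,1,0,0,-0.12,0,0,0,1,0,0,0,0,0,0,1,0,0,0,0,0,0,1])

```text
clock: 13.13
eef_pos: [556.0, -62.6, -7.9]
eef_rot: [3.141, -0.001, 0.084]
wrist_force: [-0.4, -0.0, 3.0]
finger_gap: 21.7
finger_force: 40.0
```

Request:
jog_arm(rows=[0,0,0,0,0,0,0.62,0,0,0,0,0,0,0.62,0,0,0,0,0,0,0.62,0,0,1,0,0,0,0.62,0,0,2.5,0,0,0,0.55,0,0,3,0,0,0,0.3,-1.51,2.76,0.5,0,0,0,0.3,-1.51,2.76,0.5,0,0,0,0.3,-1.51,2.76,0.5,0,0,0,0.3,-1.51,2.76,0.5,0,0,0,0.3,-1.51,2.76,0.5,0,0,0,0.3,-1.51,2.76,0.5,0,0,0,0.3,-1.51,2.76,0.5,0,0,0,0.3,-1.51,2.76,0.5,0,0,0,0.3,-1.51,2.76,0.5,0,0,0,0.3,-1.51,2.76,0.5,0,0,0,0.3])

```text
clock: 14.47
eef_pos: [403.8, 214.7, 107.6]
eef_rot: [-3.141, -0.001, 0.083]
wrist_force: [1.4, -0.1, 0.6]
finger_gap: 65.8
finger_force: 0.0
```

```bash
python3 - <<'E'
from w import *; from meas import *
s,m,p,d=shot("w6"); k=masks(p)["brass"]
q=m["K"]@(m["R"]@np.array([405,213,20])+m["t"]);q=(q[:2]/q[2]).astype(int);print(q)
k[300:]=0
# fill bore, then keep points by height
b,c,a=blob(k,tuple(q),70); P=cloud(m,d,b); print(a,c,np.percentile(P[:,2],[5,50,95]))
full=np.zeros_like(b);vv,uu=np.nonzero(d>0);X=cloud(m,d,np.ones_like(b));near=np.hypot(X[:,0]-405,X[:,1]-213)<50
T=X[near&(X[:,2]>25)&(X[:,2]<31)][:,:2].astype(np.float32);F=X[near&(X[:,2]>4)&(X[:,2]<9)][:,:2].astype(np.float32)
print("top",cv2.minEnclosingCircle(T),"flange",cv2.minEnclosingCircle(F))
ct=cv2.findContours(b.astype(np.uint8),cv2.RETR_EXTERNAL,cv2.CHAIN_APPROX_NONE)[0][0][:,0]
print("outline z=28",cv2.minEnclosingCircle(plane(m,ct,28)[:,:2].astype(np.float32)),"z=3",cv2.minEnclosingCircle(plane(m,ct,3)[:,:2].astype(np.float32)))
tp,td=manip.camera("top");tm=manip.camera_model("top");cv2.imwrite("pics/top6.png",tp);kt,ctp,at=blob(masks(tp)["brass"],(169,307),30)
print("tri",tri(m,c,tm,ctp))
B=cloud(tm,td,(hsv(tp)[1]<60)&(np.hypot(np.mgrid[:480,:640][1]-308,np.mgrid[:480,:640][0]-232)<26)); print("pins",np.percentile(B[:,2],[10,50,90]))
cv2.imwrite("pics/c6.png",np.hstack([cv2.resize(tp[190:275,260:355],(400,358),interpolation=cv2.INTER_CUBIC),p[60:418,120:520]]))
E
```

```text
tcp [403.8 214.7 107.6] rot [-3.1413e+00 -9.0000e-04  8.3500e-02] gap 65.8 t 14.4667
[319 238]
2262 [311.01812555 235.22590628] [ 0.47857158 27.66860844 29.16967909]
top ((404.49713134765625, 216.45071411132812), 18.006567001342773) flange ((404.57086181640625, 216.44424438476562), 23.028514862060547)
outline z=28 ((407.3254699707031, 219.33126831054688), 22.065011978149414) z=3 ((400.9466247558594, 219.2491912841797), 24.06951904296875)
tri (array([426.99872446, 222.99662371, 119.42139356]), np.float64(11.440377130249274))
pins [21.8283835  26.81246033 29.62633191]
```

View pics/c6.png

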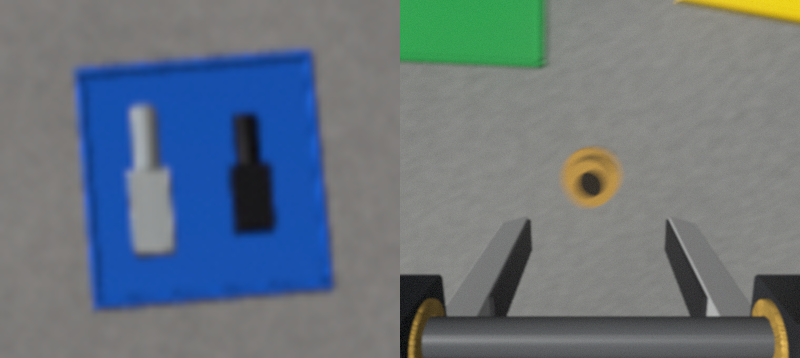

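Left: both pins lie level in the blue tray ((150,180) and (252,175) in the crop). Right: bushing at (591,180), between the fingers ahead.

Request:
jog_arm(rows=[0.07,0.17,-2.5,0,0,0,0.3,0,0,-2.5,0,0,0,0.3,0,0,-2.5,0,0,0,0.3,0,0,-2,0,0,0,0.3,0,0,-1,0,0,0,0.3,0,0,-0.6,0,0,0,0.3,0,0,-0.3,0,0,0,0.3,0,0,0,0,0,0,1,0,0,0,0,0,0,1,0,0,0,0,0,0,1,0,0,0,0,0,0,1,0,0,0,0,0,0,1,0,0,0,0,0,0,1,0,0,0,0,0,0,1,0,0,0,0,0,0,1], newtons=40)

```text
clock: 15.82
eef_pos: [405.7, 215.4, -6.9]
eef_rot: [-3.141, -0.001, 0.084]
wrist_force: [-1.3, -0.2, 7.7]
finger_gap: 35.3
finger_force: 40.0
```

Request:
jog_arm(rows=[0,0,1.5,0,0,0,1,0,0,2,0,0,0,1,0,0,1.5,0,0,0,1,2.11,-1.32,0,0,0,0,1,2.11,-1.32,0,0,0,0,1,2.11,-1.32,0,0,0,0,1,2.11,-1.32,0,0,0,0,1,2.11,-1.32,0,0,0,0,1,2.11,-1.32,0,0,0,0,1,2.11,-1.32,0,0,0,0,1,2.11,-1.32,0,0,0,0,1,2.11,-1.32,0,0,0,0,1,0,0,-2,0,0,0,1,0,0,-1.3,0,0,0,1,0,0,-0.6,0,0,0,1,0,0,-0.3,0,0,0,1,0,0,0,0,0,0,1,0,0,0,0,0,0,1])

```text
clock: 17.32
eef_pos: [595.2, 96.8, 1.1]
eef_rot: [-3.142, -0.0, 0.084]
wrist_force: [-0.2, -0.1, -1.1]
finger_gap: 35.5
finger_force: 40.0
```

Request:
jog_arm(rows=[0,0,-0.2,0,0,0,1,0,0,-0.1,0,0,0,1,0,0,0,0,0,0,1,0,0,0,0,0,0,1])

```text
clock: 17.65
eef_pos: [595.5, 96.6, -1.9]
eef_rot: [-3.141, -0.001, 0.084]
wrist_force: [-0.9, 1.1, 2.9]
finger_gap: 34.8
finger_force: 40.0
```

Request:
jog_arm(rows=[0,0,0,0,0,0,0.45,0,0,0,0,0,0,0.45,0,0,0,0,0,0,0.45,0,0,2,0,0,0,0.45,0,0,3,0,0,0,0.45,0,0,3.5,0,0,0,0.45,-0.79,-3.59,1.4,0,0,0.007,0.45,-0.79,-3.59,1.4,0,0,0.007,0.45,-0.79,-3.59,1.4,0,0,0.007,0.45,-0.79,-3.59,1.4,0,0,0.007,0.45,-0.79,-3.59,0.5,0,0,0.007,0.45,-0.79,-3.59,0.5,0,0,0.007,0.45,-0.79,-3.59,0,0,0,0.007,0.45,-0.79,-3.59,0,0,0,0.007,0.45,-0.79,-3.59,0,0,0,0.007,0.45,-0.79,-3.59,0,0,0,0.007,0.45,-0.79,-3.59,0,0,0,0.007,0.45,-0.79,-3.59,0,0,0,0.007,0.45,0,0,0,0,0,0,0.45])

```text
clock: 19.23
eef_pos: [498.4, -339.7, 148.2]
eef_rot: [3.141, 0.001, 0.163]
wrist_force: [-1.0, 0.3, -0.4]
finger_gap: 51.4
finger_force: 0.0
```

```bash
python3 - <<'E'
from w import *; from meas import *
s,m,p,d=shot("w7"); k=masks(p)["white"]
X=cloud(m,d,np.ones_like(k));L=np.zeros(k.shape);vv,uu=np.nonzero(d>0);L[vv,uu]=X[:,2]
h,S,v=hsv(p)
for nm,lo,hi in(("low",58,66),("top",80,90)):
    b=(S<45)&(v>150)&(L>lo)&(L<hi); b=cv2.morphologyEx(b.astype(np.uint8),cv2.MORPH_OPEN,np.ones((3,3)))>0
    Q=cloud(m,d,b); Q=Q[np.hypot(Q[:,0]-560,Q[:,1]+326)<100]; print(nm,len(Q),np.percentile(Q[:,2],[5,50,95]),[np.round(x,2) for x in cv2.minAreaRect(Q[:,:2].astype(np.float32))])
b=masks(p)["red"]&(L>86)&(L<96);Q=cloud(m,d,b);print("red",[np.round(x,2) for x in cv2.minAreaRect(Q[:,:2].astype(np.float32))],np.median(Q[:,2]))
tp,td=manip.camera("top");tm=manip.camera_model("top")
k=masks(tp)["yellow"];X=cloud(tm,td,np.hypot(np.mgrid[:480,:640][1]-225,np.mgrid[:480,:640][0]-221)<24)
print("bush top",np.median(X[X[:,2]>29],axis=0),cv2.minEnclosingCircle(X[X[:,2]>29][:,:2].astype(np.float32)))
cv2.imwrite("pics/c7.png",np.hstack([p[60:420,200:640],cv2.resize(tp[185:257,190:262],(360,360))]))
E
```

```text
tcp [ 498.4 -339.7  148.2] rot [3.1408e+00 6.0000e-04 1.6340e-01] gap 51.4 t 19.2333
low 1423 [60.94831571 62.05955036 63.20077652] [array([ 517.5 , -335.87]), array([25.85, 29.96]), np.float64(9.71)]
top 7911 [84.79608184 86.01959113 87.17966725] [array([ 591.17, -322.41]), array([97.92, 29.92]), np.float64(9.74)]
red [array([ 591.02, -322.  ]), array([113.23,  45.59]), np.float64(9.87)] 89.97818106963916
bush top [593.80471288  96.62448677  33.4735436 ] ((594.2803955078125, 96.89722442626953), 18.040376663208008)
```

View pics/c7.png

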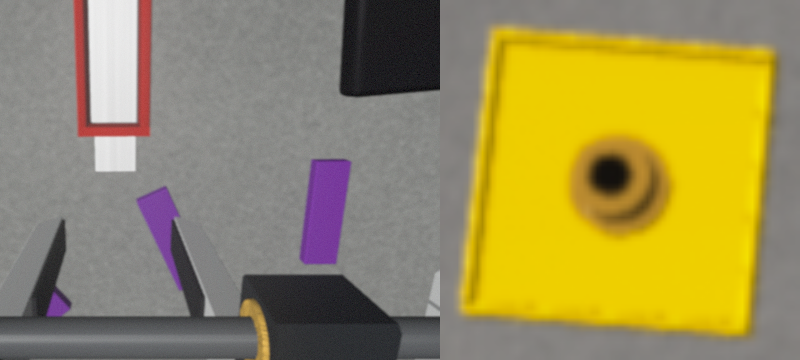

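Blank's end at (115,153) in the crop, chute red; bushing upright mid-tray at (608,185). Its top at 33.5 mm is right. Now grip the blank 13 mm from its end.

Request:
jog_arm(rows=[0.96,0.2,0,0,0,0.006,0.45,0.96,0.19,0,0,0,0,0.45,0,0,-2.5,0,0,0,0.45,0,0,-2.5,0,0,0,0.45,0,0,-2.5,0,0,0,0.45,0,0,-2,0,0,0,0.45,0,0,-0.97,0,0,0,0.45,0,0,-0.5,0,0,0,0.45,0,0,-0.2,0,0,0,0.45,0,0,0,0,0,0,1,0,0,0,0,0,0,1,0,0,0,0,0,0,1,0,0,0,0,0,0,1,0,0,0,0,0,0,1,0,0,0,0,0,0,1], newtons=50)

```text
clock: 20.58
eef_pos: [520.1, -331.0, 37.9]
eef_rot: [3.14, -0.001, 0.173]
wrist_force: [-0.8, 0.5, 6.3]
finger_gap: 29.3
finger_force: 49.4
```

Request:
jog_arm(rows=[-0.493,-0.085,0,0,0,0,1,-0.986,-0.169,0,0,0,0,1,-0.986,-0.169,0,0,0,0,1,-0.986,-0.169,0,0,0,0,1], newtons=55)

```text
clock: 20.92
eef_pos: [485.4, -336.6, 37.5]
eef_rot: [3.141, -0.002, 0.174]
wrist_force: [4.1, -0.3, 1.3]
finger_gap: 29.4
finger_force: 54.4
```

Request:
jog_arm(rows=[-0.986,-0.169,0,0,0,0,1,-0.986,-0.169,0,0,0,0,1,-0.986,-0.169,0,0,0,0,1,-0.986,-0.169,0,0,0,0,1,-0.986,-0.169,0,0,0,0,1,-0.986,-0.169,0,0,0,0,1,0,0,0,0,0,0,1,0,0,0,0,0,0,1])

```text
clock: 21.58
eef_pos: [425.5, -346.8, 36.9]
eef_rot: [-3.141, 0.0, 0.173]
wrist_force: [0.9, -0.9, -0.5]
finger_gap: 29.1
finger_force: 54.4
```

```bash
python3 - <<'E'
from w import *; from meas import *
s,m,p,d=shot("w8"); h,S,v=hsv(p)
X=cloud(m,d,np.ones_like(h,bool));L=np.zeros(h.shape);vv,uu=np.nonzero(d>0);L[vv,uu]=X[:,2]
b=(S<45)&(v>165)
def fit(b,name):
    b=cv2.morphologyEx(b.astype(np.uint8),cv2.MORPH_OPEN,np.ones((3,3)))>0
    Q=cloud(m,d,b);
    if len(Q)<50: print(name,len(Q));return
    A=np.c_[Q[:,:2]-Q[:,:2].mean(0),np.ones(len(Q))];c=np.linalg.lstsq(A,Q[:,2],rcond=None)[0]
    print(name,len(Q),"z",np.round(c[2],1),"slope",np.round(c[:2],3),[np.round(x,2) for x in cv2.minAreaRect(Q[:,:2].astype(np.float32))])
e=np.array([.9855,.1693])
U=np.zeros(h.shape);U[vv,uu]=X[:,:2]@e; N=np.zeros(h.shape);N[vv,uu]=X[:,:2]@[-e[1],e[0]]
t=s['eef_pos'][:2];lat=abs(N-t@[-e[1],e[0]])<22
fit(b&(L>50)&(L<70)&lat&(U<t@e+100)&(U>t@e+12),"low"); fit(b&(L>66)&lat&(U>t@e+105)&(L<95),"top")
cv2.imwrite("pics/c8.png",p)
E
```

```text
tcp [ 425.5 -346.8   36.9] rot [-3.1415e+00  1.0000e-04  1.7270e-01] gap 29.1 t 21.5833
low 10583 z 60.6 slope [-0.008 -0.   ] [array([ 471.94, -341.18]), array([70.47, 29.98]), np.float64(7.61)]
top 282 z 74.0 slope [-1.009 -0.169] [array([ 545.09, -327.54]), array([ 1.91, 29.34]), np.float64(10.3)]
```

View pics/c8.png

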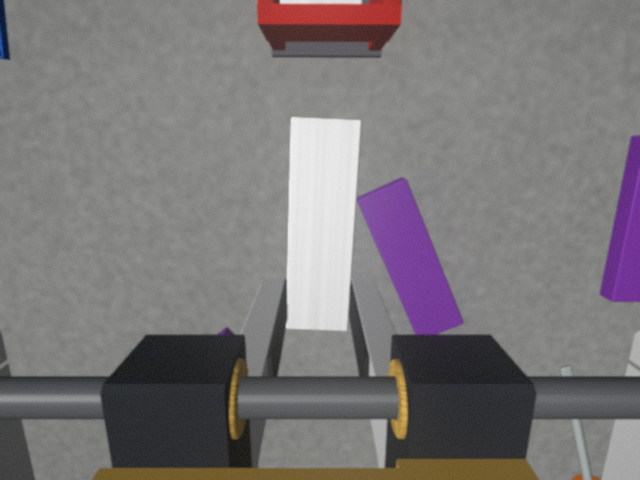

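The blank is out, clear and level at (322,225), with the chute mouth at (328,40). Carrying it to the green tray at height.

Request:
jog_arm(rows=[0,0,2,0,0,0,1,0,0.5,2.5,0,0,0,1,0,1,2,0,0,0,1,0.44,2.5,0,0,0,-0.005,1,0.44,3.4,0,0,0,-0.005,1,0.44,3.4,0,0,0,-0.005,1,0.44,3.4,0,0,0,-0.005,1,0.44,3.4,0,0,0,-0.005,1,0.44,3.4,0,0,0,-0.005,1,0.44,3.4,0,0,0,-0.005,1,0.44,3.4,0,0,0,-0.005,1,0.44,3.4,0,0,0,-0.005,1,0.44,3.4,0,0,0,-0.005,1,0.44,3.4,0,0,0,-0.005,1,0.44,3.4,0,0,0,-0.005,1,0.44,3.4,0,0,0,-0.005,1,0.44,3.4,0,0,0,-0.005,1,0.44,3.4,0,0,0,-0.005,1,0.44,3.4,0,0,0,-0.005,1,0.44,3.4,0,0,0,-0.005,1])

```text
clock: 23.3
eef_pos: [500.7, 239.7, 101.8]
eef_rot: [-3.142, -0.0, 0.089]
wrist_force: [1.3, -0.3, -0.9]
finger_gap: 29.2
finger_force: 54.4
```

Request:
jog_arm(rows=[0.3,3.2,0,0,0,-0.005,1,0.3,3,0,0,0,-0.005,1,0.3,2,0,0,0,-0.005,1,0.2,1,0,0,0,0,1,0,0,0,0,0,0,1,0,0,0,0,0,0,1,0,0,0,0,0,0,1])

```text
clock: 23.88
eef_pos: [511.8, 328.3, 101.8]
eef_rot: [3.141, 0.0, 0.073]
wrist_force: [-0.2, -0.6, -0.2]
finger_gap: 29.2
finger_force: 54.4
```

```bash
python3 - <<'E'
from w import *; from meas import *
s,m,p,d=shot("w9"); h,S,v=hsv(p)
X=cloud(m,d,np.ones_like(h,bool));L=np.zeros(h.shape);vv,uu=np.nonzero(d>0);L[vv,uu]=X[:,2]
b=cv2.morphologyEx(((S<45)&(v>165)&(L>110)&(L<140)).astype(np.uint8),cv2.MORPH_OPEN,np.ones((5,5)))>0
Q=cloud(m,d,b);A=np.c_[Q[:,:2]-Q[:,:2].mean(0),np.ones(len(Q))];c=np.linalg.lstsq(A,Q[:,2],rcond=None)[0]
print("low",len(Q),np.round(c,3),[np.round(x,2) for x in cv2.minAreaRect(Q[:,:2].astype(np.float32))])
g=masks(p)["green"]&(L<25);G=cloud(m,d,g);print("green",[np.round(x,2) for x in cv2.minAreaRect(G[:,:2].astype(np.float32))],np.median(G[:,2]))
tp,td=manip.camera("top");tm=manip.camera_model("top");H,S,V=hsv(tp);vv,uu=np.mgrid[:480,:640]
b=(S<40)&(V>170)&(uu>395)&(uu<435)&(vv>180)&(vv<265);T=cloud(tm,td,b);A=np.c_[T[:,:2]-T[:,:2].mean(0),np.ones(len(T))];c=np.linalg.lstsq(A,T[:,2],rcond=None)[0]
print("chute",len(T),np.round(c,3),[np.round(x,2) for x in cv2.minAreaRect(T[:,:2].astype(np.float32))])
E
```

```text
tcp [511.8 328.3 101.8] rot [3.1412e+00 3.0000e-04 7.3000e-02] gap 29.2 t 23.8833
low 13810 [-8.00000e-03  1.00000e-03  1.25605e+02] [array([544.71, 328.58]), array([98.29, 29.88]), np.float64(1.81)]
green [array([546.29, 323.8 ]), array([130.6 , 128.72]), np.float64(2.34)] 5.333620999548884
chute 496 [-4.0000e-03  1.8000e-02  7.4346e+01] [array([ 589.64, -320.55]), array([94.75, 26.29]), np.float64(9.48)]
```

Blank held level over the tray; the chute's top blank has settled flat (its top at 74.3 mm).

Request:
jog_arm(rows=[0.16,-0.48,-1.5,0,0,0,1,0,0,-2.5,0,0,0,1,0,0,-2.5,0,0,0,1,0,0,-2,0,0,0,1,0,0,-1,0,0,0,1,0,0,-0.5,0,0,0,1,0,0,-0.3,0,0,0,1,0,0,0,0,0,0,1,0,0,0,0,0,0,1])

```text
clock: 24.73
eef_pos: [514.0, 324.8, 0.0]
eef_rot: [-3.141, -0.002, 0.074]
wrist_force: [0.6, 0.5, -1.2]
finger_gap: 29.6
finger_force: 54.4
```

Request:
jog_arm(rows=[0,0,-0.25,0,0,0,1,0,0,-0.2,0,0,0,1,0,0,0,0,0,0,1,0,0,0,0,0,0,1])

```text
clock: 25.07
eef_pos: [513.4, 324.6, -5.6]
eef_rot: [-3.142, -0.0, 0.074]
wrist_force: [-0.1, -0.1, -1.8]
finger_gap: 29.3
finger_force: 54.4
```

Request:
jog_arm(rows=[0,0,-0.1,0,0,0,1,0,0,0,0,0,0,1,0,0,0,0,0,0,1])

```text
clock: 25.32
eef_pos: [513.4, 324.6, -6.6]
eef_rot: [-3.142, -0.0, 0.074]
wrist_force: [-0.2, -0.3, -1.5]
finger_gap: 29.3
finger_force: 54.4
```

Request:
jog_arm(rows=[0,0,-0.06,0,0,0,1,0,0,0,0,0,0,1,0,0,0,0,0,0,1])

```text
clock: 25.57
eef_pos: [513.5, 324.7, -7.0]
eef_rot: [-3.141, -0.0, 0.074]
wrist_force: [-0.7, 0.7, 2.4]
finger_gap: 29.2
finger_force: 54.4
```

Touching the floor (force +2.4 N). Release, lift and back off.

Request:
jog_arm(rows=[0,0,0,0,0,0,0.6,0,0,0,0,0,0,0.6,0,0,0,0,0,0,0.55,0,0,0,0,0,0,0.55,0,0,1,0,0,0,0.55,0,0,2.5,0,0,0,0.55,0,0,3,0,0,0,0.55,-1,0,3,0,0,0,0.55,-2,0,3,0,0,0,0.55,-2,0,3,0,0,0,0.55,-2,0,2,0,0,0,0.55,0,0,0,0,0,0,0.55,0,0,0,0,0,0,0.55])

```text
clock: 26.65
eef_pos: [443.4, 325.0, 169.5]
eef_rot: [-3.14, -0.003, 0.074]
wrist_force: [0.6, -0.6, -0.4]
finger_gap: 42.6
finger_force: 0.0
```

```bash
python3 - <<'E'
from w import *
s,m,p,d=shot("w10")
def rep(n,m,d,b):
    T=cloud(m,d,b);A=np.c_[T[:,:2]-T[:,:2].mean(0),np.ones(len(T))];c=np.linalg.lstsq(A,T[:,2],rcond=None)[0]
    print(n,len(T),np.round(c,3),[np.round(x,2) for x in cv2.minAreaRect(T[:,:2].astype(np.float32))])
vv,uu=np.mgrid[:480,:640]
H,S,V=hsv(p);X=np.zeros((480,640));k=d>0;X[k]=cloud(m,d,k)[:,2]
rep("blank",m,d,cv2.erode(((S<45)&(V>165)&(X>8)&(X<28)).astype(np.uint8),np.ones((3,3)))>0)
tp,td=manip.camera("top");cv2.imwrite("pics/end.png",tp)
tm=manip.camera_model("top");H,S,V=hsv(tp)
rep("chute",tm,td,(S<40)&(V>170)&(uu>395)&(uu<435)&(vv>180)&(vv<265))
rep("bright",tm,td,(S<60)&(V>130)&(abs(uu-308)<25)&(abs(vv-232)<26))
rep("black",tm,td,(V<50)&(abs(uu-308)<25)&(abs(vv-232)<26))
o=cv2.imread("pics/top0.png");print("gauge diff",cv2.absdiff(o[130:168,285:330],tp[130:168,285:330]).mean())
E
```

```text
tcp [443.4 325.  169.5] rot [-3.1402e+00 -2.7000e-03  7.4400e-02] gap 42.6 t 26.65
blank 3897 [-0.0000e+00 -2.0000e-03  1.7037e+01] [array([546.55, 324.64]), array([96.27, 27.86]), np.float64(1.32)]
chute 494 [-8.0000e-03  2.5000e-02  7.4377e+01] [array([ 589.63, -320.27]), array([94.81, 25.7 ]), np.float64(9.26)]
bright 213 [-8.6000e-02 -1.6000e-02  2.6437e+01] [array([567.49, -61.73]), array([76.65, 20.05]), np.float64(1.73)]
black 154 [-9.5000e-02 -1.4000e-02  2.6207e+01] [array([ 571.36, -116.06]), array([15.79, 58.71]), np.float64(89.74)]
gauge diff 0.3684210526315789
```

View pics/end.png

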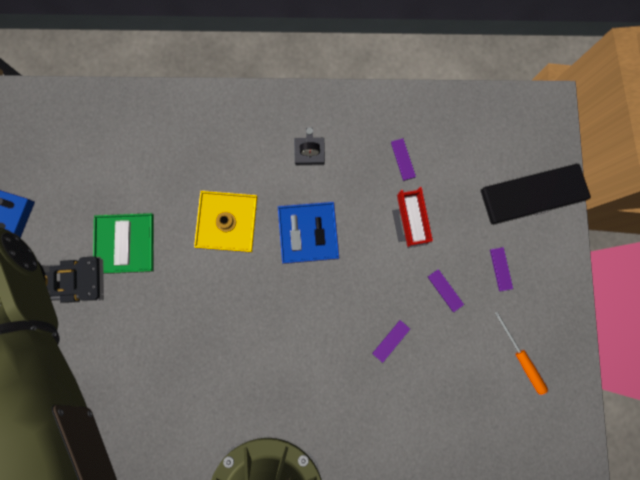

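Everything is in place: blank (122,243), bushing (226,221), pins (295,232) and (320,231), chute (415,217), gauge unmoved (310,150).

```bash
python3 -c "
from cell import manip
print(manip.sign_off())"
```

```text
the job is handed in; nothing more can be done
None
```

The job is handed in at about 27 s: both pins lie flat in the blue tray, the bushing stands in the yellow, the lowest blank is flat in the green, the chute stack settled flat one step, and the gauge is unmoved; the first grasp closed above the black pin because the fingertips measured about 16 mm behind the reported TCP, not 8 mm ahead as stated, so I used the measured offset from then on.

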